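# Swap the live coffee warmer

## Robot

A 7-joint arm with a two-finger parallel gripper is mounted at the origin on the work surface. World frame = base frame: x ahead of the robot, y to its left, z up, the work surface at z = 0. Lengths are in m, angles in rad, forces in N, time in s.
With the tool pointing down it reaches from about 0.425 to 0.95 m from the base axis. Payload 4.7 kg.
Tool frame: the origin (TCP) lies between the finger pads; the fingertips stand 25 mm ahead of it and the grasp point (between the pads) lies 6 mm ahead of it; z points along the fingers, y is the line along which they close (so a half turn about z gives the same grasp; the last joint's range is limited). The gripper opens to 85 mm and grips with 20 to 120 N. Pads are 22 mm wide; open, the fingers measure 114 mm over their backs; the gripper's body (76 mm by 85 mm) begins 54 mm behind the grasp point. The pads swing forward as they close: fully open they stand 13 mm farther back than shut.
Start: joints at [1.173, 0.469, -0.049, 1.532, 0.024, 1.141, -0.082], TCP at [0.243, -0.63, 0.236] pointing down, gripper open.
Joint ranges: [-2.59, 2.59], [-0.33, 1.99], [-1.39, 1.29], [0.1, 2.45], [-1.04, 4.18], [0.21, 1.99], [-2.66, 2.66]. Speed limits (rad/s): [2.57, 2.57, 3.14, 3.14, 3.14, 3.14, 3.14].

## Interface

Orientations are given as a 3x3 rotation matrix whose columns are the frame's x, y, z axes.
In Python, from rig import * gives the robot as it stands. Calls block until the motion is done:
- movep(position, orientation): joint-space move of the TCP to a pose.
- move_l(position, attitude=None, feed=0.15, until_force=None): straight line of the TCP; attitude=None keeps the orientation; feed is the mean speed in m/s. With until_force (N) it stops when the force on the tool has changed by that much, and returns True; else False.
- move_joints(angles): joint-space move.
- command_gripper(opening, newtons=None): finger opening in m; newtons is the grip in N (None keeps the last); returns when the fingers have stopped.
- sleep(seconds).
- inverse_kinematics(position, orientation): joint angles nearest the present ones, or None.
- sense(): the state.
- camera(name): name is "scene" or "top" or "wrist"; returns (picture, depth): 384x512x3 uint8, red, green, blue; 384x512 float32, m along the optical axis (not along the pixel's ray), 0 where there is no reading.
- camera_params(name): a dict with "K" (3x3 intrinsics, pixels), "position" and "rotation" of the camera in the world; the wrist camera has in their place "tool_from_camera" (4x4, takes a point from camera to tool coordinates, whose origin is the TCP and whose axes are the flange's). Camera axes: x right, y down, z forward; pixel columns grow to the right and rows downward; lengths in m; the calibration is good to about 2 mm. A picture is of the moment at which its call begins: read the wrist's pose just before it. camera_params takes no time and is no camera call.
A pose or a line that the arm cannot do raises Unreachable and nothing moves.
- finish_job(): hands the job in; it is judged then, once.
The state is a dict: "time_s": time; "joint_pos": joint angles; "qd": joint speeds; "joint_efforts": joint torques, N m; "position": TCP position; "tcp_rot": TCP orientation; "wrist_force": force on the tool from outside, world axes, zero at the start; "ft_torque": the same for the moment, N m; "finger_gap": finger opening in m; "gripper_force": force on a finger pad.
Only numpy, scipy, OpenCV 4.12 (cv2) and the standard library are available. Lean on these libraries where they do the work, as an engineer would, in place of code of your own. Each camera call takes 0.05 s, during which the arm holds its last target. There are 200 camera calls.

## Task

The coffee pot has been put on the cold warmer while the empty warmer is still switched on. With the fingertips, push the empty warmer's orange toggle over until it snaps to off (towards its white dot), and then push the toggle of the warmer under the pot over until it snaps to on (towards its red dot). Push gently, without ramming a toggle on against its stop or leaning on the warmers, never have both on at once (they share one weak socket), and do not lift or shift the pot or any of the crockery.

Things in the scene. Friction and masses are not known exactly. Their poses are not given: they have to be found in the camera images.
- warmer_empty: Steel coffee warmer, 160 x 270 mm, 60 high, fixed; origin under its centre at table height; it carries nothing. Black round hot plate (132 mm wide, top at 66 mm) at its y = -65 mm; toggle at y = +90 mm on a black deck (top at 63 mm). Its x axis points from the OFF side (white dot) to the ON side (red dot), away from the robot within 25 degrees. May stand left or right of the other.
- toggle_empty (a joint): Orange toggle lever of the warmer that stands empty, rad: 0 = OFF (leans 26 degrees to the white dot, the warmer's -x), 0.9 = ON (leans 26 degrees to the red dot, +x). Spring-loaded over centre: short of upright (0.45) it springs back, past it it snaps over by itself and stays. Takes 3 to 4 N at the tip; rigid stop at either end. ON at the start.
- toggle_empty_tip (a point): Centre of the 20 mm ball at the end of that warmer's toggle lever (stem 12 mm thick, 60 mm from pivot to ball centre); moves with the lever.
- toggle_empty_pivot (a point): Pivot of that lever: a fixed point 70 mm above the table, at y = +90 mm in the warmer's frame; the lever swings about the warmer's y axis through it. A low steel cheek stands either side of the stem, reaching 3 mm above the pivot.
- warmer_pot: Steel coffee warmer, 160 x 270 mm, 60 high, fixed; origin under its centre at table height; the pot stands on it. Black round hot plate (132 mm wide, top at 66 mm) at its y = -65 mm; toggle at y = +90 mm on a black deck (top at 63 mm). Its x axis points from the OFF side (white dot) to the ON side (red dot), away from the robot within 25 degrees. May stand left or right of the other.
- toggle_pot (a joint): Orange toggle lever of the warmer that carries the pot, rad: 0 = OFF (leans 26 degrees to the white dot, the warmer's -x), 0.9 = ON (leans 26 degrees to the red dot, +x). Spring-loaded over centre: short of upright (0.45) it springs back, past it it snaps over by itself and stays. Takes 3 to 4 N at the tip; rigid stop at either end. OFF at the start.
- toggle_pot_tip (a point): Centre of the 20 mm ball at the end of that warmer's toggle lever (stem 12 mm thick, 60 mm from pivot to ball centre); moves with the lever.
- toggle_pot_pivot (a point): Pivot of that lever: a fixed point 70 mm above the table, at y = +90 mm in the warmer's frame; the lever swings about the warmer's y axis through it. A low steel cheek stands either side of the stem, reaching 3 mm above the pivot.
- pot: Loose steel coffee pot with black lid and handle, 112 mm across, 147 mm high, about 0.6 kg, upright on the hot plate of warmer_pot, so its lid knob is 213 mm above the table; origin at the centre of its underside. The handle sticks out to 90 mm from its axis along its own -y, turned away from the toggle; the spout to 76 mm along +x.
- mug_a: Loose white mug, 80 mm across, 90 mm high, handle along its +y; stands between the robot and the warmers; origin under its centre.
- mug_b: Loose white mug like mug_a, left of the warmers; origin under its centre.
- tumbler: Loose drinking glass, 70 mm across, 100 mm high, between the robot and the warmers; origin under its centre.
- sugar_jar: Loose amber sugar jar with steel lid, 70 mm across, 110 mm high, right of the warmers; origin under its centre.
- creamer: Loose blue creamer can, 60 mm across, 90 mm high, beyond the warmers; origin under its centre.
- spoon_tray: Loose steel tray, 90 x 170 x 45 mm, beyond the warmers; origin under its centre.
There are look-alikes about, which are no part of the job. What is shaped like the pot but green or purple is not meant.

How it is judged:
On the way, in this order (a step that is already met when the one before it is completed fails the run):
1. the empty warmer's toggle is snapped off, the other still off (value of joint toggle_empty below 0.1 rad and value of joint toggle_pot below 0.45 rad), for 0.1 s.
2. the toggle of the warmer under the pot is snapped on (value of joint toggle_pot above 0.8 rad and value of joint toggle_empty below 0.1 rad), for 0.1 s.
At the end, for the whole second after the job is handed in: The empty warmer's toggle rests off (joint below 0.1 rad), that of the warmer under the pot rests on (above 0.8 rad), the pot stands upright within 15 mm of its starting place, and the crockery within 20 mm of theirs (all of step 2 and distance of pot from where it was at the start of the episode below 0.015 m and angle between pot's own z axis and vertical below 0.1 rad and distance of each of mug_a, mug_b, tumbler, sugar_jar, creamer, spoon_tray from where it was at the start of the episode below 0.02 m); the robot touches nothing.
It fails at once if a toggle is rammed against its stop, or a warmer is leaned on (over 30 N) (contact force between any of the arm, the fingers and warmer_pot above 30 N or contact force between any of the arm, the fingers and warmer_empty above 30 N).
It fails at once if both warmers are switched on at once (value of joint each of toggle_empty, toggle_pot above 0.45 rad).
It fails at once if the pot is shifted, lifted or tipped (15 mm or 0.2 rad) (distance of pot from where it was at the start of the episode above 0.015 m or angle between pot's own z axis and vertical above 0.2 rad).
It fails at once if crockery is shifted or lifted by more than 20 mm (distance of any of mug_a, mug_b, tumbler, sugar_jar, creamer, spoon_tray from where it was at the start of the episode above 0.02 m).
It also fails if it takes over 48 s, if anything falls off the work surface, if the arm or the gripper's body presses on something with over 40 N, if the wrist force passes 120 N, or if a joint passes its speed limit or range.

## Working session

There is one attempt and no reset: what is moved stays moved. The work goes in short steps, each a Python script; the robot and the scene stay as the last script left them, time stands still between calls to the robot, and variables do not carry over. Pictures are saved under pics/ and viewed, at most 10 in all, crops included, and the job is handed in when it is done.

```bash
mkdir -p pics; ls; python3 - <<'E'
from rig import *
import cv2,numpy as np
for n in("scene","top"):
    im,d=camera(n); cv2.imwrite(f"pics/{n}0.png",im[:,:,::-1]); np.savez(f"{n}0.npz",im=im,d=d)
    p=camera_params(n); print(n,p)
print(sense()["time_s"])
E
```

```text
pics
scene {'K': array([[387.14526228,   0.        , 258.15493215],
       [  0.        , 387.14526228, 191.63367224],
       [  0.        ,   0.        ,   1.        ]]), 'position': array([ 1.32378922, -0.12612313,  1.01948087]), 'rotation': array([[ 0.14851384,  0.76089664, -0.63164859],
       [ 0.98890752, -0.11274841,  0.09669391],
       [ 0.0023567 , -0.63900242, -0.76920111]])}
top {'K': array([[367.94845907,   0.        , 258.09864078],
       [  0.        , 367.94845907, 190.80539641],
       [  0.        ,   0.        ,   1.        ]]), 'position': array([0.37537947, 0.01009595, 1.1674083 ]), 'rotation': array([[ 0.01957229, -0.98798134,  0.15332902],
       [-0.99954287, -0.02287013, -0.01977392],
       [ 0.02304292, -0.15287191, -0.98797733]])}
0.1
```

View pics/top0.png

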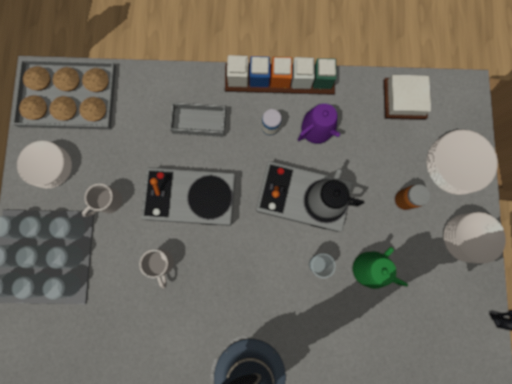

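View pics/scene0.png

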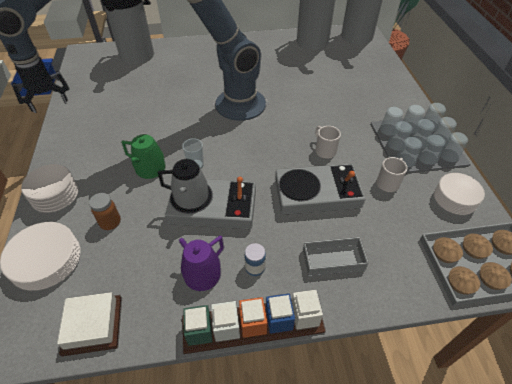

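The top view shows the empty warmer on the left (black deck about (158,193), plate (210,197)). The pot warmer is on the right (deck about (276,187), pot (327,198)). The scene view shows both toggles at about (239,187) and (350,178). Next I'll locate the decks, dots and tips.

```bash
cat > h.py <<'E'
import numpy as np,cv2
from rig import *
def ray(n,u,v):
    p=camera_params(n);K=p["K"];return np.array(p["position"]),p["rotation"]@np.array([(u-K[0,2])/K[0,0],(v-K[1,2])/K[1,1],1])
def plane(n,u,v,z):
    o,r=ray(n,u,v);return o+r*(z-o[2])/r[2]
def blobs(m,a=4):
    k,l,s,c=cv2.connectedComponentsWithStats(m.astype(np.uint8))
    return [(c[i],s[i]) for i in range(1,k) if s[i,4]>=a]
E
python3 - <<'E'
from h import *
np.set_printoptions(precision=3,suppress=True)
R={"top":[(135,250,160,230)],"scene":[(215,265,165,225),(325,375,155,210)]}
R["top"]=[(140,178,165,222),(256,296,158,215)]
for n in R:
    f=np.load(n+"0.npz");im=f["im"];d=f["d"];hsv=cv2.cvtColor(im,cv2.COLOR_RGB2HSV)
    for (a,b,c,e) in R[n]:
        w=np.zeros(d.shape,bool);w[c:e,a:b]=1
        H,S,V=[hsv[...,i].astype(int) for i in range(3)]
        for nm,m in (("or",(H>4)&(H<20)&(S>150)&(V>90)),("red",((H<=4)|(H>172))&(S>150)&(V>90)),("white",(S<50)&(V>195)),("black",V<60)):
            for ce,s in blobs(m&w,30 if nm=="black" else 3):
                z=np.median(d[s[1]:s[1]+s[3],s[0]:s[0]+s[2]])
                o=plane(n,*ce,0.063); print(n,nm,ce,s,"deck pt",o)
big=[]
for n in R:
    im=np.load(n+"0.npz")["im"]
    a=[cv2.resize(im[c:e,x:y],(390,570*1),interpolation=cv2.INTER_CUBIC) for x,y,c,e in R[n]]
    cv2.imwrite(f"pics/crop_{n}.png",np.hstack(a)[:,:,::-1])
E
```

```text
top or [154.354 185.244] [150 178   9  17  82] deck pt [0.557 0.302 0.063]
top red [159.917 174.972] [157 172   7   7  36] deck pt [0.589 0.287 0.063]
top black [158.896 194.32 ] [145 171  28  46 799] deck pt [0.529 0.287 0.063]
top or [275.  193.5] [272 190   7   8  44] deck pt [ 0.54  -0.064  0.063]
top red [280.419 170.548] [278 168   6   6  31] deck pt [ 0.611 -0.079  0.063]
top black [276.016 187.769] [260 165  32  47 813] deck pt [ 0.557 -0.066  0.063]
scene or [239.227 187.267] [237 177   5  22  75] deck pt [ 0.511 -0.064  0.063]
scene red [237.5 212. ] [235 210   6   5  26] deck pt [ 0.61  -0.081  0.063]
scene white [242.  184.5] [242 183   1   4   4] deck pt [ 0.501 -0.054  0.063]
scene black [238.878 200.262] [226 182  27  36 641] deck pt [ 0.564 -0.071  0.063]
scene or [351.2   173.567] [349 171   6   6  30] deck pt [0.506 0.314 0.063]
scene red [350.333 193.125] [348 191   6   5  24] deck pt [0.588 0.285 0.063]
scene white [341.7 167.3] [340 166   4   4  10] deck pt [0.474 0.29  0.063]
scene black [345.322 182.438] [331 166  31  32 546] deck pt [0.541 0.283 0.063]
```

View pics/crop_top.png

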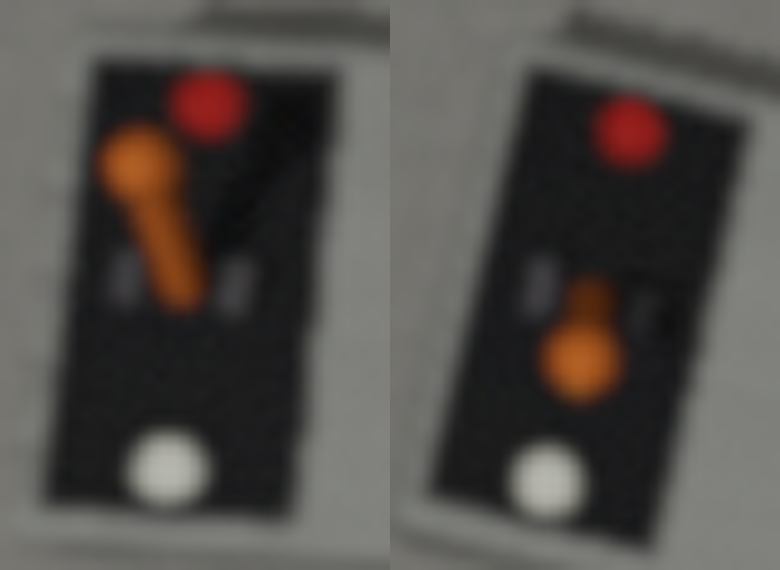

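View pics/crop_scene.png

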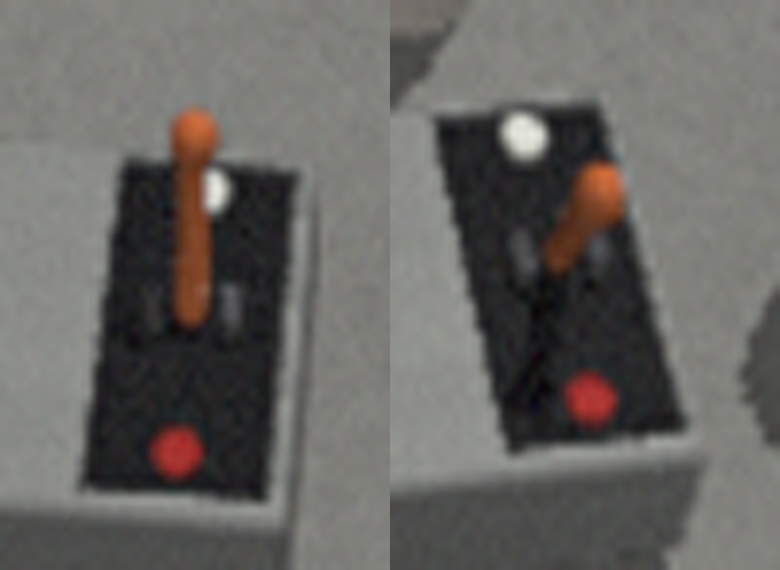

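Crop readings, top view:
- **Empty warmer:** ball (153,181), white dot (155.9,211.3), red dot (159.9,175).
- **Pot warmer:** ball (275.2,200.7), white dot (271.5,205.7), red dot (280.4,170.5).

Scene view: balls at (351.2,172.8) for the empty warmer and (239.5,178.5) for the pot warmer.

```bash
python3 - <<'E'
from h import *
np.set_printoptions(precision=3,suppress=True)
def tri(a,b):
    o,r=ray("top",*a);p,s=ray("scene",*b);t=np.linalg.lstsq(np.c_[r,-s],p-o,rcond=None)[0]
    A=o+t[0]*r;B=p+t[1]*s;return (A+B)/2,np.linalg.norm(A-B)
for nm,tt,ts,w,r,rs,sg in (("empty",(153,181),(351.2,172.8),(155.9,211.3),(159.9,175),(350.3,193.1),1),("pot",(275.2,200.7),(239.5,178.5),(271.5,205.7),(280.4,170.5),(237.5,212),-1)):
    T,e=tri(tt,ts);W=plane("top",*w,.063);Rr=plane("top",*r,.063);ax=(Rr-W);L=np.hypot(*ax[:2]);ax/=L
    mid=(W+Rr)/2; piv=mid+[0,0,.007]; exp=piv+sg*ax*.06*np.sin(.45)+[0,0,.06*np.cos(.45)]
    print(nm,"tip",T,"gap",e,"W",W,"R",Rr,"R scene",plane("scene",*rs,.063),"len",L,"yaw",np.degrees(np.arctan2(ax[1],ax[0])),"piv",piv,"exp tip",exp)
E
```

```text
empty tip [0.558 0.288 0.127] gap 0.004535247360419846 W [0.478 0.293 0.063] R [0.588 0.287 0.063] R scene [0.588 0.285 0.063] len 0.11095147127812675 yaw -2.707964542085924 piv [0.533 0.29  0.07 ] exp tip [0.559 0.289 0.124]
pot tip [ 0.512 -0.062  0.106] gap 8.120466760104095e-05 W [ 0.502 -0.053  0.063] R [ 0.611 -0.079  0.063] R scene [ 0.61  -0.081  0.063] len 0.11222796605453675 yaw -13.297455607587878 piv [ 0.557 -0.066  0.07 ] exp tip [ 0.531 -0.06   0.124]
```

The pot tip row offset in my script was wrong: 193.7, not 200.7. With that corrected the geometry agrees with the dot midpoints, so I'm pushing the first toggle.

```bash
cat >> h.py <<'E'
def push(piv,yaw,s):
    """s=-1: push to off (from the +x side), s=+1: to on"""
    a=np.array([np.cos(yaw),np.sin(yaw),0]);z=np.array([0,0,-1.]);s0=sense()
    x=a if s0["tcp_rot"][:,0]@a>0 else -a
    Rm=np.c_[x,np.cross(z,x),z]
    P=lambda d,h:np.array([piv[0],piv[1],h])+a*d
    movep(P(-s*.067,.30),Rm)
    print("down",move_l(P(-s*.067,.140),feed=.12,until_force=10))
    f0=np.array(sense()["wrist_force"])
    print("push",move_l(P(-s*.011,.140),feed=.04,until_force=15), np.array(sense()["wrist_force"])-f0)
    sleep(.3); move_l(P(-s*.045,.140),feed=.1); move_l(P(-s*.06,.30),feed=.2)
    print(sense()["time_s"])
E
python3 - <<'E'
from h import *
s=sense();print(s["tcp_rot"])
move_l(np.array(s["position"])+[0,0,.12],feed=.2)
command_gripper(0,20)
push((.533,.290),np.radians(-2.7),-1)
im,d=camera("scene");cv2.imwrite("pics/s1.png",cv2.resize(im[120:260,170:430],None,fx=3,fy=3)[:,:,::-1])
E
```

```text
[[ 9.32762400e-01  3.60491033e-01 -7.21371975e-04]
 [ 3.60491746e-01 -9.32760951e-01  1.64599235e-03]
 [-7.95021250e-05 -1.79536842e-03 -9.99998385e-01]]
down False
push False [ 0.08475381  0.86236744 -0.59478865]
9.8167
```

View pics/s1.png

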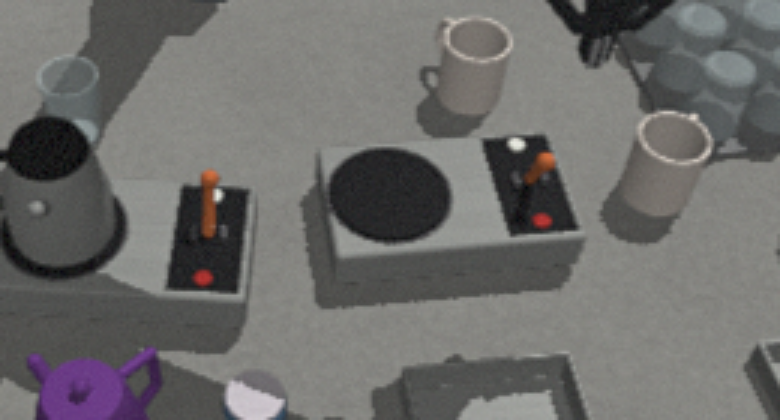

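The empty warmer's toggle is still leaning to red (crop (545,160)), and there was no push force. I'm checking the gripper state.

```bash
python3 - <<'E'
from h import *
np.set_printoptions(precision=3,suppress=True)
s=sense();print(s["position"],s["finger_gap"],s["gripper_force"],s["tcp_rot"])
for n in("scene","top"):
    p=camera_params(n);c=p["rotation"].T@(np.array(s["position"])+np.array([0,0,-.025])-p["position"]);q=p["K"]@c;print(n,q[:2]/q[2])
im,d=camera("top");im2,_=camera("wrist");cv2.imwrite("pics/s2.png",np.hstack([cv2.resize(im[100:292,60:316],(400,300)),cv2.resize(im2,(400,300))])[:,:,::-1])
E
```

```text
[0.592 0.287 0.298] 0.00021257413776517675 0.0 [[ 0.999 -0.047 -0.003]
 [-0.047 -0.999 -0.002]
 [-0.002  0.002 -1.   ]]
scene [365.264 146.176]
top [139.905 156.945]
```

View pics/s2.png

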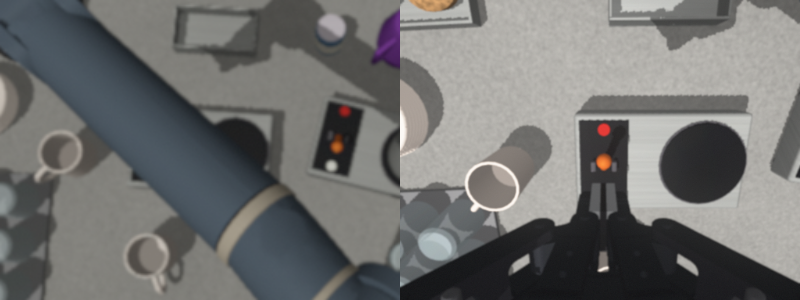

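The fingers are shut and placed as planned, but in the scene view the tips look about 12 mm higher than computed, so they probably rode over the ball. I'll repeat lower, stepping and logging the force.

```bash
cat >> h.py <<'E'
def push2(piv,yaw,s,h=.125,end=-.009):
    a=np.array([np.cos(yaw),np.sin(yaw),0]);z=np.array([0,0,-1.]);s0=sense()
    x=a if s0["tcp_rot"][:,0]@a>0 else -a
    Rm=np.c_[x,np.cross(z,x),z]
    P=lambda d,h:np.array([piv[0],piv[1],h])+a*d
    movep(P(-s*.067,.22 if s<0 else .30),Rm)
    print("down",move_l(P(-s*.067,h),feed=.15,until_force=10))
    f0=np.array(sense()["wrist_force"])
    for d in np.arange(-.055,end+.001,.005):
        t=move_l(P(s*d,h),feed=.06,until_force=15);q=sense();f=np.array(q["wrist_force"])-f0
        print(round(d,3),t,np.round(f,1),np.round(q["position"],3))
        if t: break
    sleep(.2)
    return P
E
python3 - <<'E'
from h import *
P=push2((.533,.290),np.radians(-2.7),-1)
for n in("scene",):
    im,d=camera(n);cv2.imwrite("pics/s3.png",cv2.resize(im[120:240,290:410],(600,600),interpolation=2)[:,:,::-1])
print(sense()["time_s"])
E
```

```text
down False
-0.055 False [ 0.1 -1.1 -0.1] [0.588 0.288 0.126]
-0.05 False [-0.6 -0.7 -0.7] [0.583 0.288 0.125]
-0.045 False [ 3.8 -1.1  1.8] [0.579 0.287 0.125]
-0.04 False [ 6.5 -2.   3.9] [0.575 0.288 0.126]
-0.035 False [ 3.4 -0.7  2.4] [0.568 0.289 0.125]
-0.03 False [ 0.6 -0.4 -0.1] [0.562 0.289 0.124]
-0.025 False [ 0.2  0.6 -0.2] [0.557 0.289 0.124]
-0.02 False [-0.1 -0.9 -1.4] [0.552 0.289 0.125]
-0.015 False [-0.  -0.1 -1.1] [0.548 0.289 0.125]
-0.01 False [ 0.3 -0.4 -0.2] [0.543 0.29  0.125]
14.0167
```

View pics/s3.png

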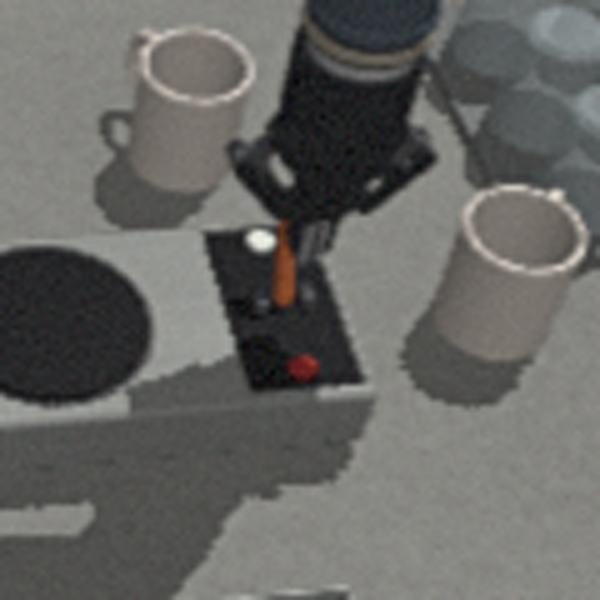

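The stem is near vertical in the image ((285,300) to (285,225)), with the fingers at about (318,240). I'll project the lever states to see which one this is.

```bash
python3 - <<'E'
from h import *
np.set_printoptions(precision=1,suppress=True)
p=camera_params("scene")
def pr(X): c=p["rotation"].T@(np.array(X)-p["position"]);q=p["K"]@c;q=q[:2]/q[2];return (q-[290,120])*5
a=np.array([.9989,-.0471,0]);pv=np.array([.533,.290,.07])
print("pivot",pr(pv))
for n,t in(("on",.45),("up",0),("off",-.45)): print(n,pr(pv+.06*(np.sin(t)*a+np.array([0,0,np.cos(t)]))))
s=sense();print("tip",pr(np.array(s["position"])-[0,0,.025]),"tipshort",pr(np.array(s["position"])-[0,0,.012]))
P=np.array(s["position"]);move_l(P+[.03,0,0],feed=.1);move_l(P+[.04,0,.17],feed=.2)
im,d=camera("scene");cv2.imwrite("pics/s4.png",cv2.resize(im[120:240,200:410],(800,457),interpolation=2)[:,:,::-1])
hsv=cv2.cvtColor(im,cv2.COLOR_RGB2HSV);m=(hsv[...,0]>4)&(hsv[...,0]<20)&(hsv[...,1]>150)&(hsv[...,2]>90);m[:150]=0;m[210:]=0;m[:,:320]=0;m[:,380:]=0
for c,b in blobs(m):print((c-[290,120])*5,(b[:2]-[290,120])*5,b)
E
```

```text
pivot [285.5 294.3]
on [311.3 268. ]
up [302.5 231.3]
off [290.5 208.3]
tip [297.8 275. ] tipshort [301.5 261.2]
[284.7 247.3] [275 195] [345 159   5  22  74]
```

View pics/s4.png

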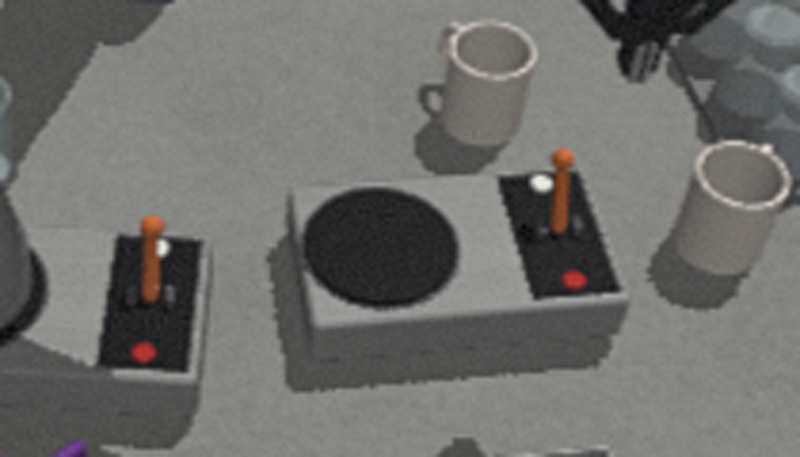

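The empty warmer is now off: the ball is at crop (563,158), beside the white dot, matching the off projection. I'll push the pot toggle the same way and stop as soon as it snaps.

```bash
python3 - <<'E'
s=open('h.py').read()
s=s.replace("        if t: break\n    sleep","        F=s*(-f[0]); hit=locals().get('hit',False) or F>2.5\n        if t or (hit and F<1): break\n    sleep").replace(".001,.005)",".001,.004)")
open('h.py','w').write(s)
E
python3 - <<'E'
from h import *
P=push2((.557,-.066),np.radians(-13.3),1,h=.124)
move_l(P(-.06,.124),feed=.1);move_l(P(-.09,.32),feed=.2)
im,d=camera("scene");cv2.imwrite("pics/s5.png",cv2.resize(im[110:250,160:400],(800,467),interpolation=2)[:,:,::-1])
print(sense()["time_s"])
E
```

```text
down False
-0.055 False [-0.7  1.3  0.3] [ 0.504 -0.053  0.124]
-0.051 False [-0.9  0.8  0.4] [ 0.508 -0.054  0.124]
-0.047 False [-0.9  0.1  0.5] [ 0.511 -0.055  0.124]
-0.043 False [-5.5  2.1  3.5] [ 0.513 -0.056  0.124]
-0.039 False [-6.5  2.2  4. ] [ 0.518 -0.057  0.124]
-0.035 False [-4.4  0.9  2.5] [ 0.523 -0.058  0.124]
-0.031 False [-2.6  1.8  1.2] [ 0.527 -0.059  0.124]
-0.027 False [-1.3  2.3  0.8] [ 0.531 -0.06   0.124]
-0.023 False [-1.2  1.  -0.6] [ 0.535 -0.061  0.124]
-0.019 False [-0.7  0.6 -0.4] [ 0.539 -0.062  0.124]
22.7167
```

View pics/s5.png

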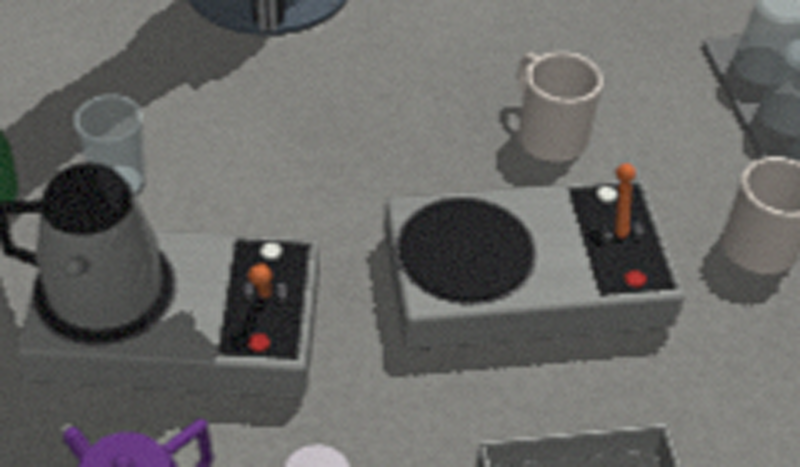

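The picture shows the pot warmer's lever leaning to red (ball at (260,272)). The empty warmer's lever is off (ball at (626,172)), and the pot is undisturbed.

```bash
python3 -c "
from rig import *
print(finish_job())"
```

```text
the job is handed in; nothing more can be done
None
```

I handed the job in at about 23 s of the 48 s allowed, with no verdict shown: my last picture has the empty warmer's toggle off, the pot warmer's toggle on and the pot in place, after a first push that went over the empty warmer's toggle without moving it.

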